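Bangles out of the push-latch hair box and onto the bar, clips in, lid shut

TASK

Sort out the hair box: click its push-latch lid open, take the bar off its stand, run it through all the bangles standing in the box, lift them out together and hang the loaded bar back in the stand's two forks. Then put every barrette that lies on the ledge into the box and press the lid until it latches - the catch changes over at every full press, so look whether it has stayed shut and press again if it has sprung up. Leave the other things on the ledge where they are.

Things in the scene. Friction and masses are not known exactly. Their poses are not given: they have to be found in the camera images.
- box: hair box: grey plastic tray, 180 mm (x) by 160 mm (y), walls 40 mm high and 4 mm thick, floor 5 mm thick, fixed to the ledge; origin at the centre of its underside. It stands a little turned. The rack for the bangles is in the half at its +x side, the open bay for clips (about 85 mm by 150 mm) in the half at its -x side. A clear dome lid 52 mm high covers it, hinged along the top of its -y wall. Shut, the top of the lid stands 94 mm above the ledge.
- box_bay (a point): centre of the floor of the open bay in the box (5 mm above the ledge); axes as the box
- box_rack (a point): centre of the rack, at the height of the middle of the bangles (43 mm above the ledge); axes as the box. The four slots of the rack lie 33, 11, -11 and -33 mm from here along the box's y; bangles stand in some of them, each with its axis along the box's y.
- lid (a joint): angle of the lid: 0 latched shut, 1.80 rad (103 degrees) fully open. It is sprung: unlatched, it swings open by itself, gently damped, and rests at 1.80. Push-push catch: pressing the shut lid down by 4 to 6 mm at its free edge (to about -0.04 rad, where it stops) and letting go releases it; bringing the open lid down to the same stop and letting go latches it at 0. Swinging it over takes about 2 N near the free edge; at the stop the force rises steeply.
- lid_press (a point): the grey press pad on top of the lid, in the middle of its free edge (142 mm from the hinge line, on the outside of the dome); axes turn with the lid: z points out of the lid, y from the hinge to the free edge (the edge is 16 mm farther)
- lid_hinge (a point): middle of the lid's hinge line, 42 mm above the ledge, on the -y wall of the box; the hinge line runs along the box's x; axes turn with the lid
- bangle1_mid (a point): centre of wooden bangle 1: 76 mm outside, 60 mm bore, 12 mm wide, 30 g; its y axis is the axis of the bore. All bangles are alike.
- bangle2_mid (a point): centre of bangle 2
- bangle3_mid (a point): centre of bangle 3
- bangle4_mid (a point): centre of bangle 4
- bar_mid (a point): middle of the bangle bar: a wooden rod 12 mm thick with a square wooden handle 20 mm by 20 mm by 48 mm at its +y end, 200 mm long in all, 60 g; y runs along the bar towards the handle, which covers y = 52 to 100 mm. It starts lying level in the stand's forks, handle to the left (+y).
- bar_grip (a point): centre of the bar's square handle, 76 mm from the middle of the bar
- bar_tip (a point): free end of the bar's rod, 100 mm from the middle
- stand: bangle stand, dark wood, fixed to the ledge: base 90 mm (x) by 150 mm (y) by 14 mm, two posts at y = -60 and +60 mm (8 mm thick along y), each topped by a V-shaped fork 34 mm wide at its mouth, 142 mm above the ledge; origin at the centre of its underside
- stand_rest (a point): point half-way between the two forks at the height of the axis of a bar that lies in them (120 mm above the ledge); axes as the stand. The bar belongs with its middle 24 mm from here along the stand's y, so that the handle overhangs the +y fork.
- clip1_mid (a point): centre of barrette 1: arched hair clip 84 mm (x) by 22 mm (y) by 16 mm high, 30 g, lying on the ledge; z is up. All barrettes are alike.
- clip2_mid (a point): centre of barrette 2
- clip3_mid (a point): centre of barrette 3
- clip4_mid (a point): centre of barrette 4
- jug: mint ceramic jug, 125 mm high (leave alone); origin under its centre
- doll: wooden nesting doll, 117 mm high (leave alone); origin under its centre
- coaster_mustard: mustard silicone coaster, 94 mm across, 6 mm thick (leave alone); origin under its centre
- coaster_teal: teal silicone coaster, 94 mm across, 6 mm thick (leave alone); origin under its centre
Not all that is in view belongs to the job. Leave any green or pink look-alike of the part that bears clip2_mid alone.

How it is judged:
On the way, in this order (a step that is already met when the one before it is completed fails the run):
1. the lid has been released and has swung open (value of joint lid above 1.3 rad), for 0.2 s.
2. the bar runs through all the bangles while they stand in the rack (y of bar_tip in the frame of box below -0.032 m and x of bar_tip in the frame of box between 0.015 and 0.065 m and z of bar_tip in the frame of box between 0.03 and 0.078 m and y of bar_grip in the frame of box above 0.06 m and z of each of bangle1_mid, bangle2_mid, bangle3_mid, bangle4_mid in the frame of box below 0.055 m), for 0.1 s.
3. all the bangles hang from the bar, lifted clear of the box together (height (world z) of each of bangle1_mid, bangle2_mid, bangle3_mid, bangle4_mid above 0.082 m and distance between each of bangle1_mid, bangle2_mid, bangle3_mid, bangle4_mid and bar_mid below 0.09 m), for 0.2 s.
At the end, for the whole second after the job is handed in: The lid is latched shut (within 0.03 rad) and still; the bar lies level in both forks (axis within 12 mm of the fork centres, within 0.15 rad of the stand's line); every bangle hangs on the bar between the forks; every barrette is inside the box (value of joint lid between -0.03 and 0.03 rad and velocity of joint lid below 0.05 rad/s and x of bar_mid in the frame of stand between -0.012 and 0.012 m and z of bar_mid in the frame of stand_rest between -0.006 and 0.01 m and angle between the y axis of bar and the y axis of stand, either way round below 0.15 rad and linear speed of bar below 0.03 m/s and distance between each of bangle1_mid, bangle2_mid, bangle3_mid, bangle4_mid and stand_rest below 0.075 m and height (world z) of each of bangle1_mid, bangle2_mid, bangle3_mid, bangle4_mid above 0.082 m and x of clip1_mid in the frame of box between -0.088 and 0.088 m and y of clip1_mid in the frame of box between -0.078 and 0.078 m and height (world z) of each of clip1_mid, clip2_mid, clip3_mid, clip4_mid below 0.08 m and x of clip2_mid in the frame of box between -0.088 and 0.088 m and y of clip2_mid in the frame of box between -0.078 and 0.078 m and x of clip3_mid in the frame of box between -0.088 and 0.088 m and y of clip3_mid in the frame of box between -0.078 and 0.078 m and x of clip4_mid in the frame of box between -0.088 and 0.088 m and y of clip4_mid in the frame of box between -0.078 and 0.078 m); the robot touches nothing.
It fails at once if the jug or the doll is knocked over or shoved more than 40 mm (angle between any of jug, doll's own z axis and vertical above 0.6 rad or distance of any of jug, doll from where it was at the start of the episode above 0.04 m).
It fails at once if a coaster is shoved more than 40 mm (distance of any of coaster_mustard, coaster_teal from where it was at the start of the episode above 0.04 m).
Of bangle1, bangle2, bangle3, bangle4 only 2 to 4 are there at a start; the rules pass over those that are not, and their reading is None.
Of clip1, clip2, clip3, clip4 only 2 to 4 are there at a start; the rules pass over those that are not, and their reading is None.
At some moment in a run one of clip1, clip2, clip3, clip4 may be knocked a few centimetres aside while the robot is not near it.
It also fails if it takes over 210 s, if anything falls off the work surface, if the arm or the gripper's body presses on something with over 40 N, if the wrist force passes 120 N, or if a joint passes its speed limit or range.

ROBOT

A 6-joint arm with a two-finger parallel gripper is mounted at the origin on the work surface. World frame = base frame: x ahead of the robot, y to its left, z up, the work surface at z = 0. Lengths are in m, angles in rad, forces in N, time in s.
With the tool pointing down it reaches from about 0.35 to 0.725 m from the base axis. Payload 6 kg.
Tool frame: the origin (TCP) lies at the very end of the fingers, on their centre line; the grasp point (between the pads) lies 19 mm behind it (arm.pinch_z is the distance from the TCP to the grasp point, in m); z points along the fingers, y is the direction in which the jaws open and shut (so a half turn about z gives the same grasp; the last joint's range is limited). The gripper opens to 85 mm and grips with 20 to 120 N. Pads are 22 mm wide; open, the fingers measure 114 mm over their backs; the gripper's body (76 mm by 85 mm) begins 54 mm behind the grasp point. The pads swing forward as they close: fully open they stand 13 mm farther back than shut.
Start: joints at [-1.014, 0.04, 0.085, 0, -1.615, -0.334], TCP at [0.133, -0.585, 0.231] pointing down, gripper open.
Joint ranges: [-2.56, 2.56], [-1.29, 2.01], [-1.08, 1.49], [-3.29, 1.98], [-2.81, -0.18], [-2.99, 2.99]. Speed limits (rad/s): [2.57, 2.57, 3.01, 3.14, 3.14, 3.14].

INTERFACE

Orientations are given as a rotation vector (axis times angle).
In Python, from station import arm, solver, eyes, read_time, read_joint_pos, read_dq, read_tau, read_tool_pos, read_tool_rot, read_ft_force, read_torque, read_opening gives the robot as it stands. The module is installed in compiled form; this text tells all that it offers. Calls block until the motion is done:
- arm.movep(position, orientation): joint-space move of the TCP to a pose.
- arm.movel(position, rotation=None, speed=0.15): straight line of the TCP; rotation=None keeps the orientation; speed is the mean speed in m/s.
- arm.movej(angles): joint-space move.
- arm.grip(opening): finger opening in m; the grip force is fixed at half the most; returns when the fingers have stopped.
- arm.dwell(seconds).
- solver.inverse_kinematics(position, orientation): joint angles nearest the present ones, or None.
- eyes.camera(name): name is "scene" or "top" or "wrist"; returns a dict with "image" (384x512x3 uint8, red, green, blue), "K" (3x3 intrinsics, pixels), "extrinsics" (4x4, takes a point from camera to world coordinates). Camera axes: x right, y up, looking along -z (the intrinsics and any distortion apply to the point x, -y, -z); pixel columns grow to the right and rows downward; lengths in m; the calibration is good to about 2 mm. A picture is of the moment at which its call begins. There is no depth.
A pose or a line that the arm cannot do raises arm.PlanningError and nothing moves.
- arm.close_job(): hands the job in, once; it reports no verdict.
Readings, each from a call of its own:
- read_time(): time.
- read_joint_pos(): joint angles.
- read_dq(): joint speeds.
- read_tau(): joint torques, N m.
- read_tool_pos(): TCP position.
- read_tool_rot(): TCP orientation.
- read_ft_force(): force on the tool from outside, world axes, zero at the start.
- read_torque(): the same for the moment, N m.
- read_opening(): finger opening in m.
Only numpy, scipy, OpenCV 4.12 (cv2) and the standard library are available. Lean on these libraries where they do the work, as an engineer would, in place of code of your own. Each camera call takes 0.05 s, during which the arm holds its last target. There are 200 camera calls.

## Working session

There is one attempt and no reset: what is moved stays moved. The work goes in short steps, each a Python script; the robot and the scene stay as the last script left them, time stands still between calls to the robot, and variables do not carry over. Pictures are saved under pics/ and viewed, about 12 in all and at most 16, crops included, and the job is handed in when it is done.

```bash
ls; mkdir -p pics
python3 - <<'E'
from station import *
import cv2
for n in ["scene","top"]:
    c=eyes.camera(n); cv2.imwrite(f"pics/{n}0.png",c["image"][:,:,::-1]); print(n,c["K"],c["extrinsics"],[k for k in c])
print(read_time(),read_tool_rot(),arm.pinch_z)
E
```

```text
pics
scene [[349.52393106   0.         249.29033962]
 [  0.         349.52393106 191.24868446]
 [  0.           0.           1.        ]] [[-0.27622795 -0.52227973  0.80679738  1.12295672]
 [ 0.96103061 -0.14059913  0.23801693  0.23384919]
 [-0.0108764   0.8411039   0.54076421  0.5246384 ]
 [ 0.          0.          0.          1.        ]] ['image', 'K', 'extrinsics']
top [[361.29457817   0.         251.55118204]
 [  0.         361.29457817 190.15083859]
 [  0.           0.           1.        ]] [[ 0.02599929  0.99658053 -0.07843007  0.43413594]
 [-0.99929643  0.02803115  0.02491775  0.0494479 ]
 [ 0.02703103  0.07772705  0.99660816  0.89791659]
 [ 0.          0.          0.          1.        ]] ['image', 'K', 'extrinsics']
0.1 [ 3.49238203e-01 -3.12181007e+00 -2.49485007e-03] 0.0187
```

View pics/scene0.png

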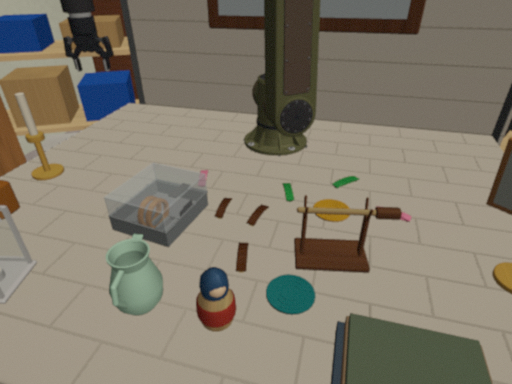

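View pics/top0.png

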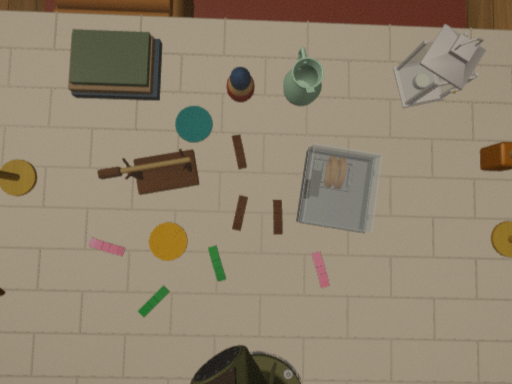

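Top view: three brown barrettes at (239,152), (240,213) and (278,217); box at (339,189), stand at (165,172) with its handle at (110,173), doll at (240,83), jug at (303,80). The scene view agrees. I'll zoom on the box and the stand.

```bash
cat > h.py <<'E'
from station import *
import numpy as np, cv2
from scipy.spatial.transform import Rotation as R
def ray(c,u,v):
    d=np.linalg.inv(c["K"])@[u,v,1]; E=c["extrinsics"]
    return E[:3,3],E[:3,:3]@(d*[1,-1,-1])
def at(c,u,v,z):
    o,d=ray(c,u,v); return o+d*(z-o[2])/d[2]
def proj(c,p):
    E=c["extrinsics"]; q=E[:3,:3].T@(np.asarray(p)-E[:3,3]); q=c["K"]@(q*[1,-1,-1]); return q[:2]/q[2]
def snap(n,f=None):
    c=eyes.camera(n)
    if f: cv2.imwrite(f"pics/{f}.png",c["image"][:,:,::-1])
    return c
def brown(img,lo=(0,90,25),hi=(12,255,130)):
    h=cv2.cvtColor(img,cv2.COLOR_RGB2HSV); return cv2.inRange(h,lo,hi)
E
python3 - <<'E'
from h import *
t=snap("top"); s=snap("scene")
m=brown(t["image"])
cs,_=cv2.findContours(m,cv2.RETR_EXTERNAL,cv2.CHAIN_APPROX_NONE)
for k in cs:
    if cv2.contourArea(k)<60: continue
    (u,v),wh,a=cv2.minAreaRect(k); p=at(t,u,v,.008)
    b=cv2.boxPoints(((u,v),wh,a)); q=[at(t,*x,.008)[:2] for x in b]
    e=[q[1]-q[0],q[2]-q[1]]; L=[np.linalg.norm(x) for x in e]; l=e[int(L[1]>L[0])]
    print(np.round([u,v],1),p.round(3),np.round(L,3),"yaw",np.round(np.degrees(np.arctan2(l[1],l[0])),1))
I=t["image"][:,:,::-1]
a=cv2.resize(I[135:245,285:395],(400,400),interpolation=cv2.INTER_CUBIC)
b=cv2.resize(I[130:210,90:210],(600,400)[:1]+(400,),interpolation=cv2.INTER_CUBIC)[:, :400]
S=s["image"][:,:,::-1]
a=cv2.resize(I[140:240,290:390],(400,400),interpolation=cv2.INTER_CUBIC)
b=cv2.resize(I[130:210,90:210],(400,267),interpolation=cv2.INTER_CUBIC)
d=cv2.resize(S[155:245,100:220],(400,300),interpolation=cv2.INTER_CUBIC)
e=cv2.resize(S[190:275,285:415],(400,262),interpolation=cv2.INTER_CUBIC)
out=np.zeros((600,800,3),np.uint8); out[:400,:400]=a; out[:300,400:]=d; out[300:562,400:]=e
out[400:600,:300]=cv2.resize(b,(300,200))
cv2.imwrite("pics/z1.png",out)
E
```

```text
[277.  216.5] [ 0.441 -0.037  0.008] [0.02  0.081] yaw -178.9
[239.5 212.6] [0.448 0.055 0.008] [0.079 0.019] yaw -9.6
[167.4 177.3] [0.53  0.235 0.008] [0.144 0.057] yaw -80.0
[238.8 151.2] [0.6   0.062 0.008] [0.02  0.082] yaw -167.2
[240.8  90.3] [0.756 0.061 0.008] [0.07  0.057] yaw -75.8
[328.5  13.5] [ 0.968 -0.16   0.008] [0.718 0.074] yaw -87.5
[50.   5.5] [0.959 0.55  0.008] [0.03  0.029] yaw -87.5
```

View pics/z1.png

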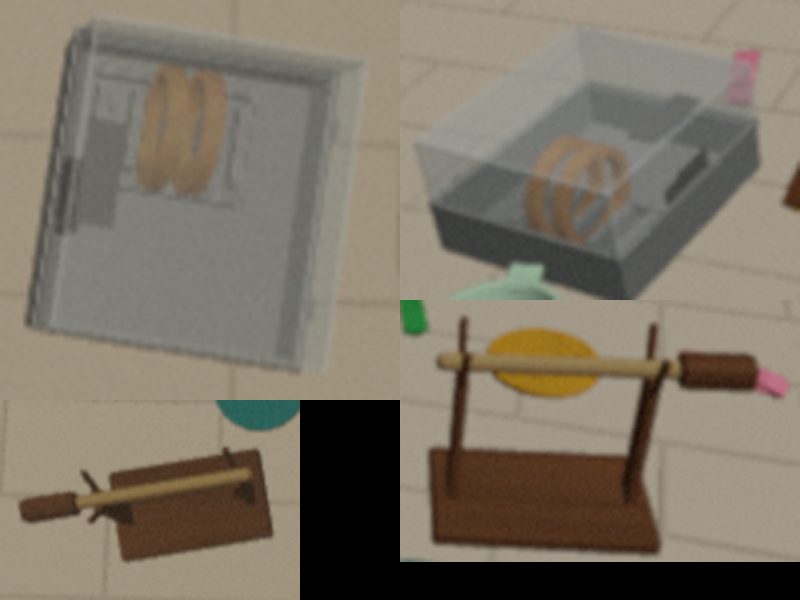

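```bash
cat >> h.py <<'E'
def tri(c1,p1,c2,p2):
    o1,d1=ray(c1,*p1); o2,d2=ray(c2,*p2)
    st=np.linalg.lstsq(np.c_[d1,-d2],o2-o1,rcond=None)[0]
    a,b=o1+st[0]*d1,o2+st[1]*d2; return (a+b)/2,np.linalg.norm(a-b)
E
python3 - <<'E'
from h import *
t=snap("top"); s=snap("scene")
T=lambda x,y:(290+x/4,140+y/4)
S=lambda x,y:(100+(x-400)/3.333,155+y/3.333)
S2=lambda x,y:(285+(x-400)/3.077,190+(y-300)/3.083)
T2=lambda x,y:(90+x/2.5,130+(y-400)/2.5)
np.set_printoptions(precision=3,suppress=True)
print("pad",tri(t,T(65,195),s,S(690,175)))
print("lid TR (+x,-y)",tri(t,T(366,62),s,S(416,145)), at(t,*T(366,62),.094))
print("lid BR (-x,-y)",tri(t,T(327,372),s,S(578,28)), at(t,*T(327,372),.094))
a=at(t,*T(366,62),.094);b=at(t,*T(327,372),.094);print(np.linalg.norm(a-b),np.degrees(np.arctan2(*(a-b)[[1,0]])))
# base corners
f=at(s,*S(622,299),0);g=at(s,*S(445,250),0);h=at(s,*S(760,165),0)
print("scene base (+x+y)",f,"(+x-y)",g,"(-x+y)",h,np.linalg.norm(f-g),np.linalg.norm(f-h))
a=at(t,*T(68,40),0);b=at(t,*T(26,325),0);print("top base +y edge",a,b,np.linalg.norm(a-b),np.degrees(np.arctan2(*(a-b)[[1,0]])))
print("rod tip",tri(t,T2(250,473),s,S2(441,360)), "handle end",tri(t,T2(22,511),s,S2(755,372)))
for x,y in [(270,535),(258,450),(125,560),(110,473)]: print("base",at(t,*T2(x,y),.014))
for x,y in [(543,545) ,(656,549),(436,541)]: print("sbase",at(s,*S2(x,y),0))
E
```

```text
pad (array([ 0.509, -0.103,  0.041]), np.float64(0.0007292992739542734))
lid TR (+x,-y) (array([ 0.585, -0.266,  0.088]), np.float64(0.00126223115070358)) [ 0.585 -0.264  0.094]
lid BR (-x,-y) (array([ 0.408, -0.242,  0.089]), np.float64(0.0025396580358098154)) [ 0.409 -0.241  0.094]
0.17701366884885528 -7.259456328440072
scene base (+x+y) [ 0.602 -0.115  0.   ] (+x-y) [ 0.589 -0.262  0.   ] (-x+y) [ 0.43  -0.084  0.   ] 0.14774991760981673 0.17499259436946674
top base +y edge [ 0.61 -0.11  0.  ] [ 0.43  -0.087  0.   ] 0.18155372261996497 -7.497952288922293
rod tip (array([0.559, 0.166, 0.12 ]), np.float64(0.0027539032949599972)) handle end (array([0.52 , 0.359, 0.12 ]), np.float64(0.0014463231321717714))
base [0.515 0.159 0.014]
base [0.599 0.174 0.014]
base [0.487 0.298 0.014]
base [0.572 0.317 0.014]
sbase [0.582 0.248 0.   ]
sbase [0.565 0.32  0.   ]
sbase [0.597 0.179 0.   ]
```

```bash
cat >> h.py <<'E'
BOX=np.array([.508,-.177]); BY=np.radians(-7.4)
ST=np.array([.5415,.238]); SY=np.radians(11.4)
def fr(o,a,x,y,z): 
    c,s=np.cos(a),np.sin(a); return np.array([o[0]+c*x-s*y,o[1]+s*x+c*y,z])
def box(x,y,z): return fr(BOX,BY,x,y,z)
def st(x,y,z): return fr(ST,SY,x,y,z)
def down(a,p=None):
    """tool down, jaws along world direction angle a (mod pi); p: choose the half turn with the roomier joint 6"""
    best=None
    for k in (a,a+np.pi):
        y=np.array([np.cos(k),np.sin(k),0]); z=np.array([0,0,-1.]); r=R.from_matrix(np.c_[np.cross(y,z),y,z]).as_rotvec()
        if p is None: return r
        q=solver.inverse_kinematics(p,r)
        if q is not None and (best is None or abs(q[5])<best[0]): best=(abs(q[5]),r)
    return best[1]
E
python3 - <<'E'
from h import *
np.set_printoptions(precision=3,suppress=True)
arm.grip(0.0)
p=box(0,.062,.15); r=down(BY,p)
arm.movep(p,r); arm.movel(box(0,.062,.102),speed=.1); f0=read_ft_force()
z=.098
while z>.08:
    arm.movel(box(0,.062,z),speed=.03); f=read_ft_force()-f0; print(round(z,4),f,read_tool_pos()[2])
    if f[2]>15: break
    z-=.001
arm.movel(box(0,.062,.16),speed=.15)
arm.dwell(1.5)
arm.movel(box(0,.17,.2)); arm.dwell(1)
print(read_time())
t=snap("top","t1"); s=snap("scene")
I=cv2.resize(t["image"][120:260,230:430,::-1],(800,560),interpolation=cv2.INTER_CUBIC); cv2.imwrite("pics/t1.png",I); cv2.imwrite("pics/s1.png",s["image"][:,:,::-1])
E
```

```text
0.098 [-0.509  0.274  0.588] 0.0981762000503346
0.097 [-0.196  0.396  0.071] 0.0970549729234021
0.096 [ 0.487 -0.083 -0.98 ] 0.09591893307382772
0.095 [-0.021  0.392 -0.724] 0.09491049300252938
0.094 [-0.86   0.352 -0.703] 0.09406592049956
0.093 [-0.316  1.004  0.209] 0.09302330625105293
0.092 [ 0.293 -0.073  0.618] 0.0919047849443963
0.091 [0.592 0.293 0.652] 0.09100622270052566
0.09 [-0.262  0.112  0.11 ] 0.08997480630764171
0.089 [-0.599  1.034  0.568] 0.08900642383822788
0.088 [-0.931  1.469  4.278] 0.08879939466404058
0.087 [-3.774  2.43   8.873] 0.08868862086788594
0.086 [-5.202  3.278 12.625] 0.08864074577966631
0.085 [-5.877  3.145 15.006] 0.08854349527091959
11.4917
```

View pics/t1.png

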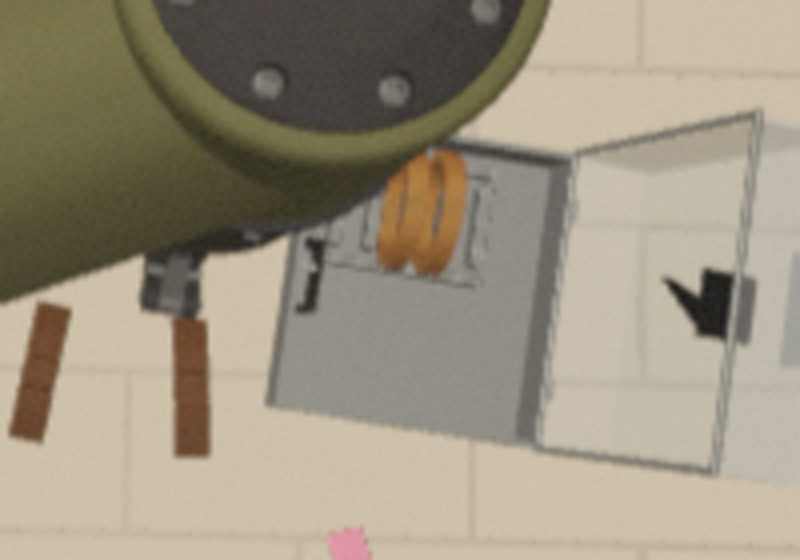

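Lid is open; two bangles stand around crop (400,212) and (440,212), and the rim corners are at crop (572,155), (537,445) and (267,405). I'll refine the box pose from these.

Run:
```python
from h import *
np.set_printoptions(precision=4,suppress=True)
t=snap("top"); T=lambda x,y:(230+x/4,120+y/4)
A,B,C=[at(t,*T(*p),.041)[:2] for p in [(572,155),(537,445),(267,405)]]
print(A,B,C,np.linalg.norm(A-B),np.linalg.norm(B-C),"centre",(A+C)/2,"yaw",np.degrees(np.arctan2(*(A-B)[::-1])),np.degrees(np.arctan2(*(C-B)[::-1]))-90)
ce=(A+C)/2; ax=np.array([np.cos(BY),np.sin(BY)]); ay=np.array([-ax[1],ax[0]])
for p in [(401,213),(440,213)]:
    q=at(t,*T(*p),.043)[:2]-ce; print("bangle",q@ax,q@ay)
# handle via colours: bar in top now
for n,p in [("tip",(190,160)),]: pass
```

```text
[ 0.586  -0.2637] [ 0.4111 -0.2426] [ 0.4306 -0.0811] 0.17616052141728036 0.16268646839770873 centre [ 0.5083 -0.1724] yaw -6.8695434514123095 -6.899389361634846
bangle 0.03706366054686448 0.017797635815203737
bangle 0.040780091245452954 -0.005445575468127816
```

```bash
sed -i 's/^BOX=.*/BOX=np.array([.508,-.174]); BY=np.radians(-7.1)/; s/^ST=.*/ST=np.array([.543,.238]); SY=np.radians(11.4)/' h.py
python3 - <<'E'
from h import *
np.set_printoptions(precision=4,suppress=True)
p=st(0,.1,.24); r=down(SY,p)
arm.movel(box(0,.17,.26)); arm.grip(.06); arm.movep(p,r)
w=snap("wrist"); print(w["K"],w["extrinsics"],read_joint_pos())
I=w["image"][:,:,::-1].copy()
for q in [st(0,.1,.13),st(0,.124,.13),st(0,.076,.13),st(0,-.076,.126),st(-.017,.06,.142),st(.017,.06,.142),st(-.017,-.06,.142),st(.017,-.06,.142)]:
    u=proj(w,q); print(u); 
    if np.all(np.abs(u)<2000): cv2.circle(I,tuple(int(v) for v in u),3,(0,0,255),1)
cv2.imwrite("pics/w1.png",I)
E
```

```text
[[335.9629   0.     249.4513]
 [  0.     335.9629 189.8637]
 [  0.       0.       1.    ]] [[-0.9805  0.189   0.0545  0.5375]
 [-0.1966 -0.9404 -0.2776  0.2647]
 [-0.0013 -0.2829  0.9591  0.3835]
 [ 0.      0.      0.      1.    ]] [ 0.8905  0.0983  0.1628  0.0004 -1.6344 -0.6933]
[249.8728 187.3459]
[249.8931 215.9981]
[249.8514 157.1794]
[249.6882 -75.3616]
[273.5451 138.3152]
[226.1278 138.3563]
[277.2962 -57.0147]
[222.1006 -56.9188]
```

View pics/w1.png

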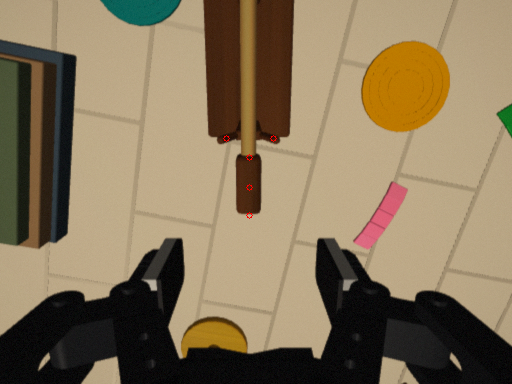

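The predicted points fall on the handle (249,185) and the fork tips (226/274,138) within 2 px, so the stand pose is good. Now grasp the bar and carry it to the box.

Run:
```python
from h import *
np.set_printoptions(precision=4,suppress=True)
P=.0187
arm.movel(st(0,.099,.12-P),speed=.1)
arm.grip(.0); print("open",read_opening())
arm.movel(st(0,.099,.20-P),speed=.1)
arm.movel(st(0,.099,.26-P)); 
p=box(.04,.26,.26-P); r=down(BY,p); arm.movep(p,r); print(read_joint_pos(),read_opening())
arm.movel(box(.04,.26,.13-P))
t=snap("top"); s=snap("scene"); w=snap("wrist")
out=np.zeros((600,800,3),np.uint8)
out[:300,:400]=cv2.resize(t["image"][100:250,200:400,::-1],(400,300)); out[:300,400:]=cv2.resize(s["image"][130:280,90:290,::-1],(400,300)); out[300:,:400]=cv2.resize(w["image"][:,:,::-1],(400,300))
cv2.imwrite("pics/c2.png",out)
```

```text
open 0.019089676113717004
[ 0.4792  0.0027  0.0642 -0.0004 -1.6328 -0.602 ] 0.018869734469309424
```

View pics/c2.png

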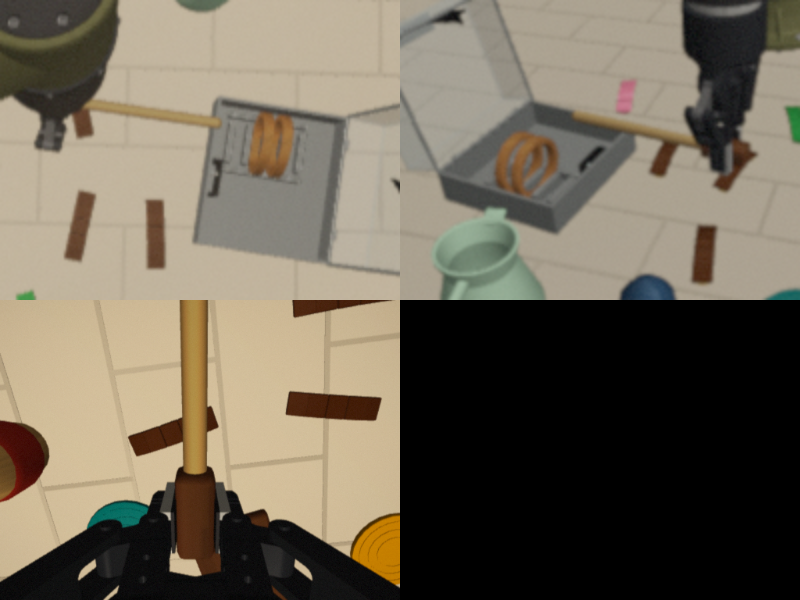

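Run:
```python
from h import *
np.set_printoptions(precision=4,suppress=True)
P=.0187
t=snap("top"); s=snap("scene")
print("tip",tri(t,(309.5,161),s,(177,187)),"exp",box(.04,.26-.176,.13))
ax=np.array([np.cos(BY),np.sin(BY)]); ay=np.array([-ax[1],ax[0]])
for p in [(330,172.5),(341.5,172.5)]:
    q=at(t,*p,.043)[:2]-BOX; print("bangle",q@ax,q@ay)
# scene bore centres ~ crop (515,165),(538,160)
for a,b in [((330,172.5),(147,212)),((341.5,172.5),(147,212))]: print(tri(t,a,s,b))
f0=read_ft_force()
arm.movel(box(.04,.26,.057-P))
for y in (.22,.19,.16,.135,.109):
    arm.movel(box(.04,y,.057-P),speed=.06); f=read_ft_force()-f0; print(y,f)
    if np.linalg.norm(f)>6: break
t=snap("top"); s=snap("scene")
out=np.zeros((400,800,3),np.uint8)
out[:,:400]=cv2.resize(t["image"][120:240,280:400,::-1],(400,400)); out[:300,400:]=cv2.resize(s["image"][150:240,100:220,::-1],(400,300))
cv2.imwrite("pics/c3.png",out); print(read_time())
```

```text
tip (array([ 0.5607, -0.0925,  0.1317]), np.float64(0.00043513324607482256)) exp [ 0.5581 -0.0956  0.13  ]
bangle 0.03895746725220612 0.020064730829440644
bangle 0.043200007046245194 -0.007379797644307603
(array([ 0.5544, -0.1698,  0.0449]), np.float64(0.02440577240655466))
(array([ 0.5503, -0.1873,  0.0405]), np.float64(0.0001613664990473214))
0.22 [ 0.0971 -0.0683 -0.0616]
0.19 [ 0.1621 -0.6922 -0.3493]
0.16 [ 0.4859 -0.3069 -0.1687]
0.135 [ 0.6182 -0.5243  0.192 ]
0.109 [ 0.0946 -0.7067  0.0117]
23.9
```

View pics/c3.png

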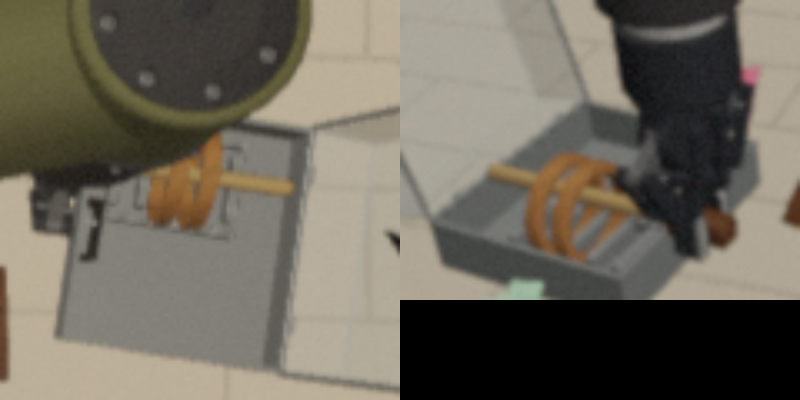

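The rod runs through both bangles with its tip near the far wall, and no contact forces. Lift.

Run:
```python
from h import *
np.set_printoptions(precision=4,suppress=True)
P=.0187
arm.dwell(.3)
arm.movel(box(.04,.109,.21-P),speed=.05); arm.dwell(.4)
arm.movel(box(.04,.109,.26-P),speed=.1)
p=st(0,.099,.27-P); r=down(SY,p)
arm.movep(box(.04,.25,.27-P),read_tool_rot())
arm.movel(p,r,speed=.12); print(read_joint_pos(),read_opening())
w=snap("wrist");s=snap("scene")
out=np.zeros((400,800,3),np.uint8)
out[:300,:400]=cv2.resize(w["image"][:,:,::-1],(400,300)); out[:400,400:]=cv2.resize(s["image"][110:290,260:440,::-1],(400,400))
cv2.imwrite("pics/c4.png",out); print(read_time())
```

```text
[ 0.8905  0.1002  0.1845  0.     -1.6549 -0.6921] 0.018992312108625595
31.6
```

View pics/c4.png

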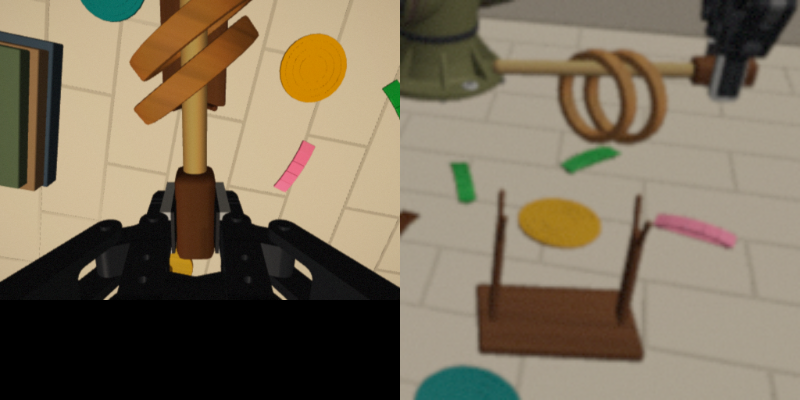

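Run:
```python
from h import *
np.set_printoptions(precision=4,suppress=True)
P=.0187
w=snap("wrist"); ay=np.array([-np.sin(SY),np.cos(SY)])
for n,v,z in [("handle front",218,.28),("b near",96,.284),("b far",30,.284)]:
    print(n, (at(w,252,v,z)[:2]-ST)@ay-.024)
y=.092; f0=read_ft_force()
arm.movel(st(0,y,.27-P)); arm.movel(st(0,y,.165-P),speed=.08); print(read_ft_force()-f0)
for z in (.155,.145,.138,.132,.127,.124,.122,.121,.120):
    arm.movel(st(0,y,z-P),speed=.04); f=read_ft_force()-f0; print(z,f)
    if np.linalg.norm(f)>6: break
w=snap("wrist");s=snap("scene")
out=np.zeros((400,800,3),np.uint8)
out[:300,:400]=cv2.resize(w["image"][:,:,::-1],(400,300)); out[:400,400:]=cv2.resize(s["image"][170:290,275:435,::-1],(400,300+0))[:400] if 0 else cv2.resize(s["image"][150:290,280:420,::-1],(400,400))
cv2.imwrite("pics/c5.png",out); print(read_time())
```

```text
handle front 0.047457956788903584
b near 0.004630650300890889
b far -0.014466257064688407
[0.1343 1.5748 0.4809]
0.155 [-0.0747  1.5032 -0.5806]
0.145 [0.9171 1.2585 1.362 ]
0.138 [-0.0162  0.7052  1.0531]
0.132 [-0.6293  1.4139 -0.7685]
0.127 [-0.2687  1.2547 -0.1411]
0.124 [0.1869 0.9318 0.0669]
0.122 [0.0714 0.4401 0.4068]
0.121 [0.305  0.6031 0.7525]
0.12 [0.3495 0.7915 2.2399]
36.1583
```

View pics/c5.png

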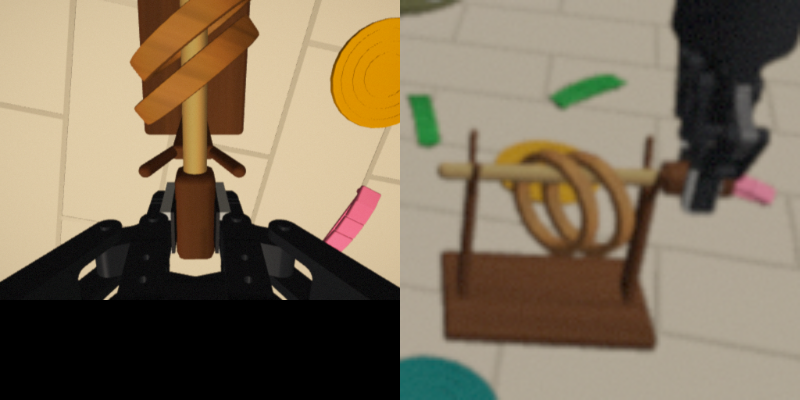

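Bar rests in both forks with the bangles between them. Release, retreat, then fetch barrettes with a wrist-camera check before each grasp.

```bash
cat >> h.py <<'E'
def clips(c,z=.010):
    out=[]
    cs,_=cv2.findContours(cv2.morphologyEx(brown(c["image"]),cv2.MORPH_CLOSE,np.ones((3,3))),cv2.RETR_EXTERNAL,cv2.CHAIN_APPROX_NONE)
    for k in cs:
        if cv2.contourArea(k)<60: continue
        g=np.array([at(c,*p[0],z)[:2] for p in k],np.float32)*1000
        (x,y),(w,h),a=cv2.minAreaRect(g)
        if w<h: w,h,a=h,w,a+90
        if 68<w<100 and 14<h<34: out.append((x/1000,y/1000,np.radians((a+90)%180-90),w,h))
    return out
E
python3 - <<'E'
from h import *
np.set_printoptions(precision=4,suppress=True)
P=.0187
arm.grip(.045); arm.movel(st(0,.092,.27),speed=.12)
w=clips(snap("wrist")); print("w",np.array(w))
p=np.array([.448,.055,.25]); arm.movep(p,down(np.radians(80),p))
arm.dwell(.2)
t=snap("top"); s=snap("scene")
print("top",np.array(clips(t))); w=snap("wrist"); print("wrist",np.array(clips(w)))
out=np.zeros((400,800,3),np.uint8)
out[:300,:400]=cv2.resize(w["image"][:,:,::-1],(400,300)); out[:,400:]=cv2.resize(s["image"][150:290,280:420,::-1],(400,400))
cv2.imwrite("pics/c6.png",out); print(read_time())
E
```

```text
w []
top []
wrist [[ 0.4477  0.055  -0.1811 84.0576 20.5896]
 [ 0.4408 -0.0381  0.0416 84.028  21.7768]]
39.8333
```

View pics/c6.png

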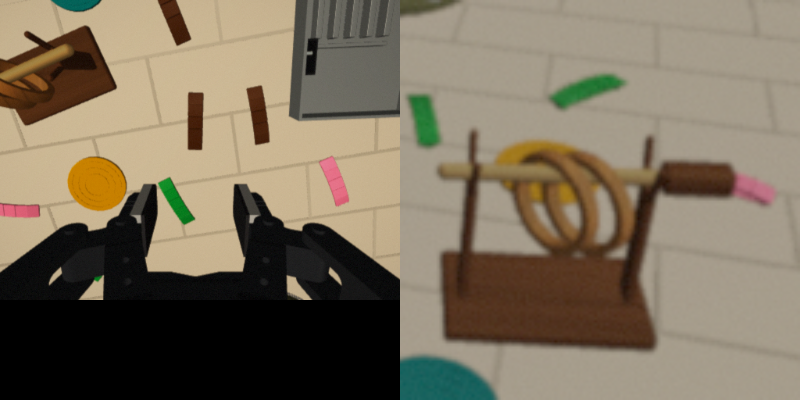

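Bar lies in the forks on its own and the wrist view measures barrettes at 84 x 21 mm. Fetch the first.

```bash
cat >> h.py <<'E'
def fetch(x,y,bx,by,zrel):
    p=np.array([x,y,.25]); 
    arm.movep(p,down(BY+np.pi/2,p)); arm.grip(.05); arm.dwell(.1)
    cl=[c for c in clips(snap("wrist")) if np.hypot(c[0]-x,c[1]-y)<.06 and 78<c[3]<92]
    print("seen",np.round(cl,3).tolist())
    if not cl: return False
    c=min(cl,key=lambda c:np.hypot(c[0]-x,c[1]-y)); q=np.array([c[0],c[1],.08]); r=down(c[2]+np.pi/2,q)
    arm.movep(q,r); arm.movel([c[0],c[1],.003],speed=.12); arm.grip(0.); print("open",read_opening())
    arm.movel([c[0],c[1],.15],speed=.2); print("held",read_opening())
    if read_opening()<.008: return False
    p=box(bx,by,.15); arm.movep(p,down(BY,p)); arm.movel(box(bx,by,zrel),speed=.12)
    arm.grip(.036); arm.movel(box(bx,by,.16),speed=.2); return True
E
python3 - <<'E'
from h import *
print(fetch(.4408,-.038,-.048,.0,.012)); print(read_time())
w=snap("wrist"); t=snap("top"); out=np.zeros((400,800,3),np.uint8)
out[:300,:400]=cv2.resize(w["image"][:,:,::-1],(400,300)); out[:300,400:]=cv2.resize(t["image"][:,:,::-1],(400,300)); cv2.imwrite("pics/c7.png",out)
E
```

```text
seen [[0.441, -0.037, 0.036, 84.634, 21.084]]
open 0.019811778972182455
held 0.020407194393504087
True
47.1917
```

View pics/c7.png

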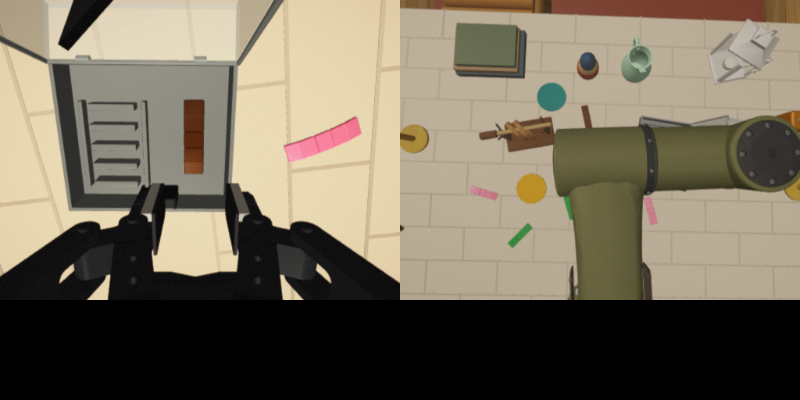

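Run:
```python
from h import *
print(fetch(.448,.055,-.04,.0,.03)); print(read_time())
print(fetch(.600,.062,-.048,.0,.04)); print(read_time())
w=snap("wrist"); 
p=np.array([.40,.15,.3]); arm.movep(p,down(np.pi/2,p)); arm.dwell(.3)
t=snap("top"); w2=snap("wrist"); print(np.round(clips(t),3).tolist(),np.round(clips(w2),3).tolist())
out=np.zeros((600,800,3),np.uint8)
out[:300,:400]=cv2.resize(w["image"][:,:,::-1],(400,300)); out[:300,400:]=cv2.resize(t["image"][:,:,::-1],(400,300)); out[300:,:400]=cv2.resize(snap("scene")["image"][:,:,::-1],(400,300));out[300:,400:]=cv2.resize(w2["image"][:,:,::-1],(400,300)); cv2.imwrite("pics/c8.png",out)
```

```text
seen [[0.448, 0.055, -0.193, 84.388, 21.223]]
open 0.02028830181360234
held 0.02021471202385599
True
54.6667
seen [[0.6, 0.062, 0.23, 84.623, 21.202]]
open 0.02015354875683107
held 0.020170631218315978
True
62.4667
[] [[0.461, -0.146, 1.438, 69.637, 22.916]]
```

View pics/c8.png

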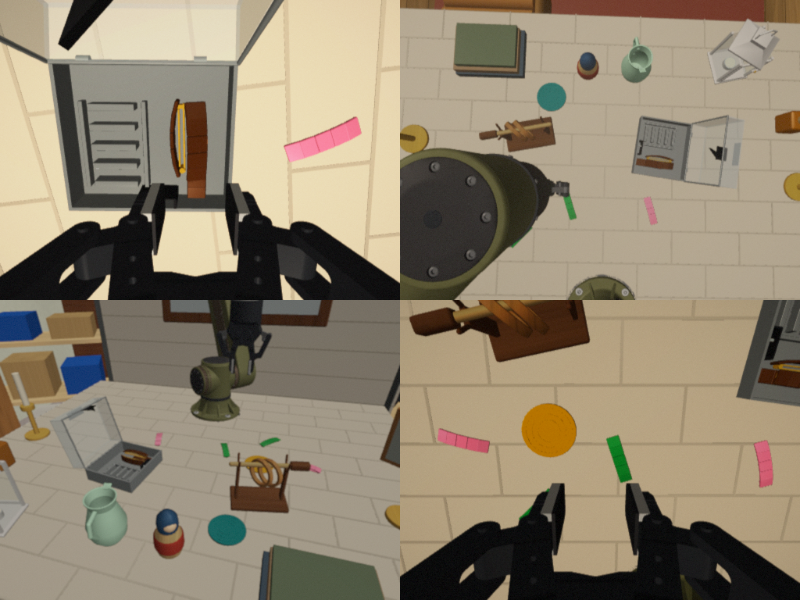

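All three barrettes are in the bay (wrist view, crop (190,150)) and no brown one is left on the ledge. Close the lid from behind.

```bash
cat > close.py <<'E'
from h import *
np.set_printoptions(precision=3,suppress=True)
arm.grip(0.)
p=box(-.005,-.02,.34); r=down(BY,p); arm.movep(p,r)
arm.movel(box(-.005,-.23,.33)); arm.movel(box(-.005,-.215,.16)); f0=read_ft_force()
arm.movel(box(-.005,-.16,.165),speed=.08); print(read_ft_force()-f0)
def pt(th,rho,h=.052): return box(-.005,-.08+rho*np.cos(th)-h*np.sin(th)-.011,.042+rho*np.sin(th)+h*np.cos(th))
for i,th in enumerate(np.linspace(1.55,.0,16)):
    arm.movel(pt(th,.125+.025*i/15),speed=.1); f=read_ft_force()-f0
    if i%3==0: print(round(th,2),f)
    if np.linalg.norm(f)>25: print("STOP",f); raise SystemExit
x=read_tool_pos(); z=x[2]
while z>.078:
    z-=.001; arm.movel([x[0],x[1],z],speed=.03); f=read_ft_force()-f0
    if f[2]>16: break
print("pressed",z,read_tool_pos()[2],f)
arm.movel([x[0],x[1],.16],speed=.1); arm.dwell(1.0)
f=read_ft_force()-f0; print("after",f)
arm.movel([x[0],x[1],.3]); p=np.array([.40,.15,.3]); arm.movep(p,down(np.pi/2,p)); arm.dwell(1.0)
t=snap("top"); s=snap("scene"); print(read_time())
out=np.zeros((300,800,3),np.uint8)
out[:300,:400]=cv2.resize(t["image"][100:250,200:400,::-1],(400,300)); out[:,400:]=cv2.resize(s["image"][130:280,50:250,::-1],(400,300)); cv2.imwrite("pics/c9.png",out)
E
python3 close.py
```

```text
[ 0.993 -1.929  0.205]
1.55 [ 1.195 -0.953 -0.064]
1.24 [ 0.23  -1.144  1.051]
0.93 [ 0.301 -0.842 -0.164]
0.62 [ 0.39   0.279 -0.669]
0.31 [ 0.304 -0.481  0.402]
0.0 [ 0.82  -1.715  5.422]
pressed 0.08551161723444653 0.08861156002128849 [-6.338  4.324 16.131]
after [ 0.253  0.389 -0.982]
82.9333
```

View pics/c9.png

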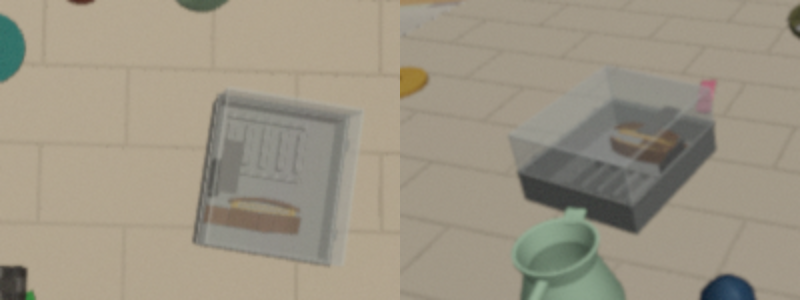

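The lid is down. A last check for lid movement, stray barrettes and the bar before handing in.

Run:
```python
from h import *
a=snap("top")["image"].astype(int); arm.dwell(2)
p=np.array([.30,-.25,.35])
b=snap("top")["image"].astype(int); print("lid diff",np.abs(a-b)[135:245,285:395].max())
arm.movep(p,down(np.pi/2,p)) if solver.inverse_kinematics(p,down(np.pi/2)) is not None else None
arm.dwell(.3); t=snap("top","t9"); print(np.round(clips(t),3).tolist(),read_time())
s=snap("scene"); out=np.zeros((300,800,3),np.uint8)
out[:,:400]=cv2.resize(t["image"][:,:,::-1],(400,300)); out[:,400:]=cv2.resize(s["image"][140:290,100:440,::-1],(400,176+124)); cv2.imwrite("pics/c10.png",out)
```

```text
lid diff 9
[[0.589, 0.222, -1.36, 94.36, 18.047]] 87.2333
```

View pics/c10.png

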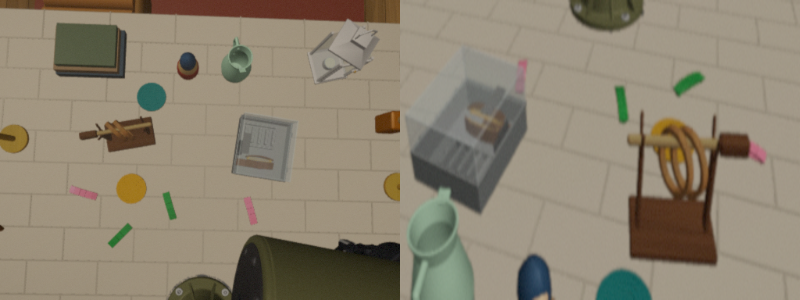

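The one "clip" hit, at (0.589, 0.222), is an edge of the stand base, not a barrette. Everything else is in place.

```bash
python3 -c "
from station import *
arm.close_job()"
```

```text
the job is handed in; nothing more can be done
```

I finished every step and handed the job in at about 87 s; no verdict is reported. I clicked the lid open, ran the bar through both bangles, lifted them out and hung the bar back in the stand. Then I put all three barrettes in the box and latched the lid with one press.

- **Lid:** it stayed shut. Two pictures taken 2 s apart over the lid differed only at noise level.
- **Bar and bangles:** the bar lies in both forks with both bangles hanging between them. I hung it about 7 mm nearer the -y fork than the nominal position, because the bangles had turned and slid towards the handle. They still hang at a slant.
- **Barrettes:** all three are in the bay, partly stacked. No brown one was left on the ledge. My final colour check gave one hit at (0.589, 0.222), which I took for the edge of the stand's base because of where it lies.
- **Left alone:** in the last pictures the jug, doll, coasters and the green and pink look-alikes show no visible change, and the arm is clear of everything.
- **Disagreement:** my bangle positions in the box came out about 6 mm off the listed slot positions along y. The bar's clearance in the bore allowed for this, and I felt no contact while inserting it.

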